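# Hold the press lid's hinge in line for the pin

### The arm

A 6-joint arm with a two-finger parallel gripper is mounted at the origin on the work surface. World frame = base frame: x ahead of the robot, y to its left, z up, the work surface at z = 0. Lengths are in m, angles in rad, forces in N, time in s.
With the tool pointing down it reaches from about 0.425 to 0.95 m from the base axis. Payload 3.5 kg.
Tool frame: the origin (TCP) lies between the finger pads; the fingertips stand 22 mm ahead of it and the grasp point (between the pads) lies 3 mm ahead of it (ctrl.nose_length is the z of the fingertips in the tool frame, in m); z points along the fingers, y is the line along which they close (so a half turn about z gives the same grasp; the last joint's range is limited). The gripper opens to 85 mm and grips with 20 to 120 N. Pads are 22 mm wide; open, the fingers measure 114 mm over their backs; the gripper's body (76 mm by 85 mm) begins 54 mm behind the grasp point. The pads swing forward as they close: fully open they stand 13 mm farther back than shut.
Start: joints at [-1.393, 0.286, 1.577, -0, 1.279, -0.15], TCP at [0.217, -0.639, 0.253] pointing down, gripper open.
Joint ranges: [-2.77, 2.77], [-0.9, 2.22], [0.21, 2.48], [-1.53, 4.67], [0.24, 2.81], [-2.84, 2.84]. Speed limits (rad/s): [2.79, 2.79, 3.14, 3.14, 3.14, 3.14].

### API

Orientations are given as a unit quaternion [x, y, z, w].
In Python, from plant import ctrl gives the robot as it stands. The module is installed in compiled form; this text tells all that it offers.
- The arm moves only by the tool send_rows, never from a script. Its argument "rows" is text: rows parted by semicolons, each of 7 numbers parted by spaces: the turn, a rotation vector about the tool's x, y, z in parts of the range, where 1.0 means 90 degrees, then the shift along the tool's x, y, z in fractions of the full range, 1 being 1000 mm, then the opening, from -1 (shut) to 1 (fully open). A call has 1 to 8 rows; each row is the pose to reach, as a shift and turn from the pose commanded when the call began, along the tool's axes at that moment; what a row does not reach only later rows make up. A row lasts 1/8 s, in which the tool goes at most 62.5 mm and 10.7 degrees, less where a joint would pass 70% of its speed; a pose out of reach is approached as far as the arm can. No shift or turn number may pass 1 either way. A call with a gripper value outside its range is refused whole. The fingers move at their own pace and stop on an object; "grip_force" is the grip in N (left out, the last holds). Time passes only in rows, so rows that repeat a pose let the fingers close. It gives the time, the measured TCP pose, the force, the opening and the grip force at its end, in the units of the state.
- ctrl.get_state(): the state, without advancing time (a new reading comes with each control period).
- ctrl.read_camera(name): name is "scene" or "top"; returns a dict with "color" (480x640x3 uint8, red, green, blue), "fx", "fy", "cx", "cy" (pixels), "extrinsics" (4x4, takes a point from world to camera coordinates). Camera axes: x right, y down, z forward; pixel columns grow to the right and rows downward; lengths in m; the calibration is good to about 2 mm. A picture is of the moment at which its call begins. There is no depth.
- ctrl.sign_off(): hands the job in; it is judged then, once.
Trained networks look in a picture, given as the dict that the camera call returned (one of the last four; its "shot" number tells which), for a name from the list of things; names that differ only in an ending like _2 or _b are one class to them, and where a whole thing is asked for, a point or a joint stands for the part that bears it (a point fixed in the world has none). Each returns a list of dicts, best first, with "p" (0 to 1); they miss things now and then, are a little off and sometimes report something else, mostly with a low value. They report only what shows in the picture. A call takes as long as a camera call. They do not tell look-alikes from the thing itself.
- ctrl.look_for(picture, target): "position" ([x, y, z] in m, in the coordinates of the camera as it stood for that picture, good to about 4 mm: the middle of the surface that is visible of it).
The state is a dict: "time": time; "qpos": joint angles; "dq": joint speeds; "joint_efforts": joint torques, N m; "eef_pos": TCP position; "tcp_rot": TCP orientation; "contact_force": force on the tool from outside, world axes, zero at the start; "wrist_torque": the same for the moment, N m; "opening": opening from 0.0 (shut) to 1.0 (fully open); "finger_force": force on a finger pad.
Only numpy, scipy, OpenCV 4.12 (cv2) and the standard library are available. Lean on these libraries where they do the work, as an engineer would, in place of code of your own. Each camera call takes 0.05 s, during which the arm holds its last target. There are 200 camera calls.

### The job

The plywood press lid is to be hung back on its hinge block. First draw the red-handled hinge pin all the way back to its stop, then take the plywood lid out of its rack, lower its brass knuckle between the two knuckles on the block so that the holes line up for the pin, and finish still gripping the lid there, upright and steady, with the pin still drawn back. Leave the blue lid and everything else on the table where it is.

Things in the scene. Friction and masses are not known exactly. Their poses are not given: they have to be found in the camera images.
- jig: Fixed wooden hinge block, 100 x 170 x 34 mm high, origin under it at table height straight below jig_bore, same axes. Between its two brass knuckles an aluminium 45-degree V notch, mouth about 35 mm wide, catches the lid's round knuckle: resting in it, the lid's bore is in line with the fixed bores
- jig_bore (a point): Middle of the hinge line, 52 mm above the table, midway between the block's two fixed brass knuckles. y runs along the hinge line (level), z up. Each knuckle is 22 mm outside, 11 mm bore, 24 mm long, inner end 18 mm from this point along y (36 mm gap), top 63 mm above the table
- pin (a joint): How far the captive hinge pin (steel, 8 mm thick) is drawn back, in m: 0 fully in, 0.050 at its stop, fully back. It slides along +y of jig_bore with 1.5 N friction and stays where it is left; until drawn back at least 44 mm it reaches into the gap and blocks the lid's knuckle
- pin_grip (a point): Grip point on the axis of the pin's upright red round handle (12 mm thick, from 6 mm below to 40 mm above the hinge line), 12 mm below its top. It travels with the pin along y of jig_bore: 58 mm from jig_bore when the pin is in, 108 mm when fully back. Axes as jig_bore's
- lid: Plywood lid with five terracotta dots on each face, 0.15 to 0.31 kg, standing knuckle down in a rack. Origin: centre of the bore of its brass knuckle (22 mm outside, 30 mm long along y), 21 mm above the table in the rack. x across the 12 mm board, y along the knuckle, z up. Board 96 mm wide along y, from z = 16 to 100 mm, on a 30 mm wide neck. Fits the hinge either way round
- rack_a: Fixed dark wooden rack that holds the plywood lid, base 100 x 120 x 10 mm, origin under its centre. Four posts, tops 65 mm above the table, stand 1 mm clear of the board's faces, 32 to 46 mm either side of its middle along y; open upward, so the lid leans by at most about 4 degrees
- lid_top (a point): Middle of the top edge of the plywood lid, 100 mm above its bore centre along the lid's z
- wide_lid: Another lid, to be left alone: blue board of the same size, 48 mm wide knuckle that does not fit the gap, in a second rack like rack_a; origin and axes as for lid. The racks may change places
- mould_a: Terracotta press mould, 100 x 75 x 30 mm, leave alone; origin at the centre of its underside
- mould_b: Second terracotta press mould, same size, leave alone; origin at the centre of its underside
- bowl: White bowl, 110 mm across, 50 mm high, leave alone; origin at the centre of its underside
- jar: Amber glass jar, 68 mm across, 110 mm high, leave alone; origin at the centre of its underside
- spatula: Spatula lying on the table, leave alone; origin on its underside, x along it
- brush: Brush lying on the table, leave alone; origin on its underside, x along it
Things that resemble listed ones, but are neither listed nor needed, are in the scene too. What is meant by the jig is not green, and is the smaller of those in its own colour. Of the things that look like the lid, the larger one is meant.

How it is judged:
By the outcome, as a careful person would: the job done as asked, in the order asked, and still so for the second after the job is handed in, while the arm keeps its last pose, push and grip.
It also fails if it takes over 50 s, if anything falls off the work surface, if the arm or the gripper's body presses on something with over 40 N, if the wrist force passes 120 N, or if a joint passes its speed limit or range.

## Working session

There is one attempt and no reset: what is moved stays moved. The work goes in short steps, Python scripts to look and compute and a tool call to move; the robot and the scene stay as the last step left them, time stands still between calls to the robot, and variables do not carry over. Pictures are saved under pics/ and viewed, at most 10 in all, crops included, and the job is handed in when it is done.

Besides the shell and the picture viewer there is one more tool, called after ">>>" in YAML: its name, and indented under it one key for each argument. send_rows: Moves the arm, as the interface text tells. Its arguments: {"type":"object","properties":{"rows":{"type":"string"},"grip_force":{"type":"number"}},"required":["rows"]}

```bash
mkdir -p pics; cat > h.py <<'E'
import numpy as np, cv2
from plant import ctrl
from scipy.spatial.transform import Rotation as R
def shot(n,save=None):
    p=ctrl.read_camera(n)
    if save: cv2.imwrite('pics/'+save,p['color'][:,:,::-1])
    return p
def w(p,c):
    E=np.array(p['extrinsics']); return E[:3,:3].T@(np.array(c)-E[:3,3])
def proj(p,X):
    E=np.array(p['extrinsics']); c=E[:3,:3]@np.array(X)+E[:3,3]; return np.array([p['fx']*c[0]/c[2]+p['cx'],p['fy']*c[1]/c[2]+p['cy']])
def ray(p,uv,z):
    E=np.array(p['extrinsics']); o=-E[:3,:3].T@E[:3,3]
    d=E[:3,:3].T@np.array([(uv[0]-p['cx'])/p['fx'],(uv[1]-p['cy'])/p['fy'],1]); return o+d*(z-o[2])/d[2]
def rel(pos,Rt):
    "row numbers taking the tool from its present pose to (pos,Rt)"
    s=ctrl.get_state(); R0=R.from_quat(s['tcp_rot'])
    return np.degrees((R0.inv()*Rt).as_rotvec()).round(2), (R0.inv().apply(np.array(pos)-s['eef_pos'])*1000).round(1)
E
python3 - <<'E'
from h import *
for n in ('scene','top'):
    p=shot(n,n+'0.png'); E=np.array(p['extrinsics'])
    print(n,p['fx'],p['cx'],p['cy'],'cam at',(-E[:3,:3].T@E[:3,3]).round(3),E[:3,2*0:].round(2).tolist())
    for t in ('jig','pin','lid','rack_a','wide_lid','lid_top','pin_grip'):
        for d in ctrl.look_for(p,t):
            X=w(p,d['position']); print(t,round(d['p'],2),X.round(3),proj(p,X).round(0))
s=ctrl.get_state();print(s)
E
```

```text
scene 604.103846168758 319.50762250253155 232.77251252914112 cam at [ 1.158 -1.112  0.972] [[0.85, 0.53, 0.01, -0.41], [0.3, -0.47, -0.83, -0.07], [-0.43, 0.71, -0.56, 1.83]]
jig 0.86 [0.571 0.024 0.034] [354. 255.]
jig 0.85 [0.254 0.303 0.05 ] [309. 175.]
jig 0.61 [ 0.404 -0.116  0.032] [271. 263.]
pin 0.64 [ 0.37  -0.057  0.07 ] [273. 235.]
pin 0.48 [0.235 0.408 0.088] [322. 150.]
pin 0.39 [0.559 0.103 0.065] [365. 230.]
pin 0.39 [ 0.477 -0.325  0.013] [244. 326.]
lid 0.65 [ 0.467 -0.302  0.092] [244. 292.]
lid 0.61 [ 0.597 -0.262  0.054] [303. 316.]
lid 0.51 [ 0.685 -0.402  0.08 ] [301. 361.]
rack_a 0.76 [ 0.477 -0.327  0.015] [243. 325.]
wide_lid 0.63 [0.499 0.309 0.092] [380. 183.]
lid_top 0.94 [ 0.597 -0.261  0.05 ] [303. 317.]
lid_top 0.75 [ 0.462 -0.299  0.089] [244. 292.]
pin_grip 0.43 [0.558 0.102 0.063] [364. 230.]
pin_grip 0.22 [0.702 0.405 0.021] [454. 209.]
top 620.0868215293813 322.9529325684071 238.0097360621776 cam at [ 0.371 -0.021  1.672] [[0.02, -1.0, -0.01, -0.01], [-1.0, -0.02, -0.07, 0.49], [0.07, 0.01, -1.0, 1.64]]
jig 0.79 [0.235 0.349 0.048] [186. 332.]
jig 
[... 652 characters left out ...]
y([-1.39300386e+00,  2.86262029e-01,  1.57664438e+00, -1.60297824e-05,
        1.27865345e+00, -1.49984927e-01]), 'dq': array([ 3.02802243e-04,  5.73089493e-04,  5.48910867e-04, -8.11558445e-05,
        1.58783907e-03,  1.30632437e-03]), 'joint_efforts': array([ 2.10384419e-04, -4.05914927e+01, -2.92924923e+01, -1.58808321e-04,
        4.29673846e-04,  6.17588370e-06]), 'eef_pos': array([ 0.21734275, -0.63904731,  0.25338037]), 'tcp_rot': array([ 9.86599904e-01,  1.63158295e-01, -7.44662288e-06,  1.65015467e-05]), 'contact_force': array([ 0.45985803, -0.37730518,  0.66686432]), 'wrist_torque': array([ 0.05369649, -0.00125946, -0.00319337]), 'finger_force': 0.0, 'opening': 0.9975573196058828}
```

View pics/scene0.png

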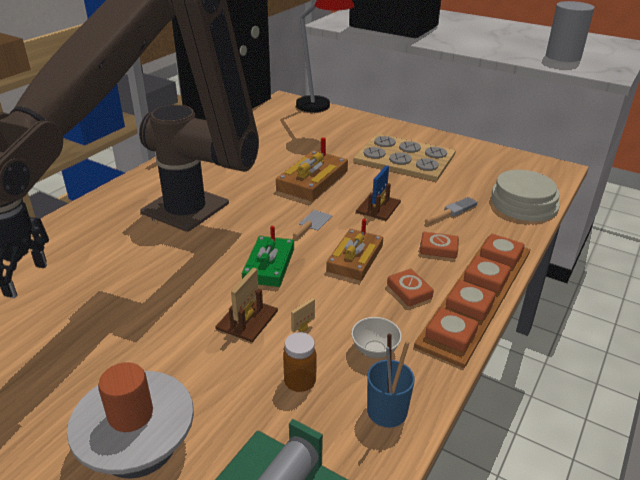

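View pics/top0.png

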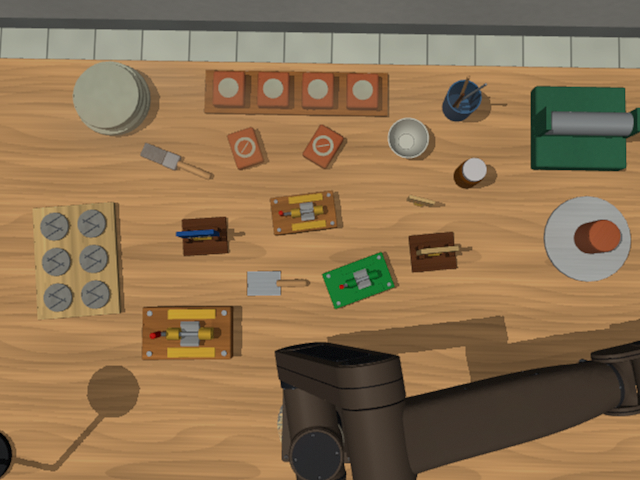

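Top image: three hinge blocks stand at (305,213) brown, (187,332) larger brown and (360,280) green. The smaller brown one at (305,213) fits the description. Two plywood lids stand at (440,250), in a rack, and (424,201), smaller and loose. The racked one is meant. The blue lid is at (198,235). I'll confirm these in one crop.

```bash
python3 - <<'E'
from h import *
t=shot('top');s=shot('scene')
def crop(p,x,y,W,H): return cv2.resize(p['color'][y:y+H,x:x+W,::-1],(400,300),interpolation=cv2.INTER_CUBIC)
a=np.vstack([np.hstack([crop(t,265,180,80,60),crop(t,400,220,80,60)]),np.hstack([crop(s,315,210,80,60),crop(s,205,262,120,90)])])
cv2.imwrite('pics/crop1.png',a)
E
```

```text
(no output)
```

View pics/crop1.png

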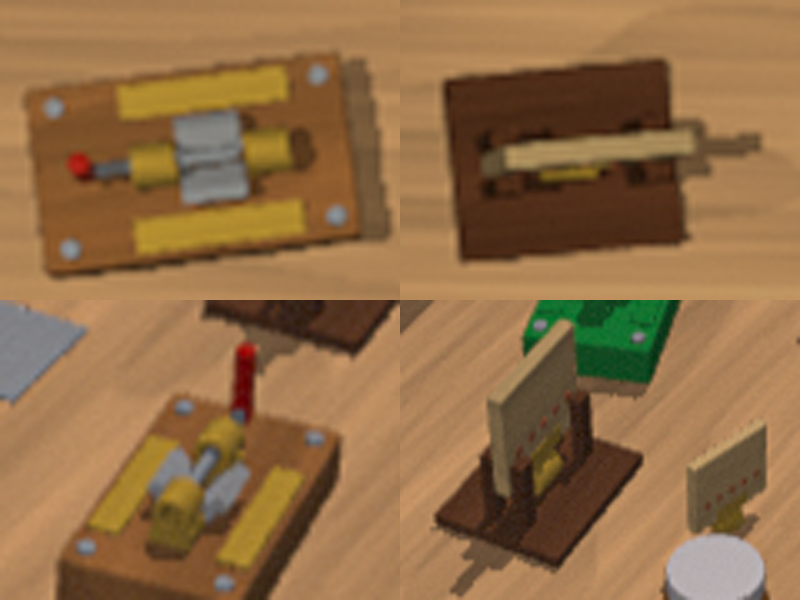

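Crop confirms both: the jig is the smaller brown block, with its red handle to the left and the pin across the gap. The lid is the one in the dark rack, top edge from (421,252) to (459,248) in the top view.

```bash
python3 - <<'E'
from h import *
from scipy.optimize import least_squares
t=shot('top');s=shot('scene')
T=lambda x,y:np.array([265+x/5,180+y/5]); S=lambda x,y:np.array([315+x/5,210+y/5])
# jig: x,y,yaw,pin, block-offset x,y
obs=[(t,(0,42,63),T(130,165)),(t,(0,-42,63),T(293,149)),(t,(0,'p',92),T(78,161)),(s,(0,'p',92),S(245,48)),
 (s,(0,-42,52),S(172,227)),(s,(0,18,63),S(205,140)),(s,(0,-18,63),S(190,185))]
for c,l in zip([(25,90),(335,55),(360,238),(50,273)],[(50,85),(50,-85),(-50,-85),(-50,85)]): obs.append((t,('b',*l,34),T(*c)))
for c,l in zip([(172,97),(340,137)],[(-50,85),(50,85)]): obs.append((s,('b',*l,34),S(*c)))
def f(v):
    r=[]
    for p,l,uv in obs:
        if l[0]=='b': l=(l[1]+v[4],l[2]+v[5],l[3])
        else: l=(l[0],v[3] if l[1]=='p' else l[1],l[2])
        c,sn=np.cos(v[2]),np.sin(v[2]); l=np.array(l)/1000
        r.append(proj(p,[v[0]+c*l[0]-sn*l[1],v[1]+sn*l[0]+c*l[1],l[2]])-uv)
    return np.concatenate(r)
o=least_squares(f,[.56,.05,0,58,0,0],x_scale=[.01,.01,.1,10,10,10],loss='soft_l1')
print(o.x.round(4),f(o.x).round(1).reshape(-1,2).tolist())
# lid top
A=lambda x,y:np.array([400+x/5,220+y/5]); B=lambda x,y:np.array([205+x/3.333,262+y/3.333])
a,b=ray(t,A(105,157),.121),ray(t,A(293,141),.121); c,d=ray(s,B(172,26),.121),ray(s,B(96,101),.121)
print('top',a,b,(a+b)/2,'len',np.linalg.norm(a-b),np.arctan2(*(a-b)[[0,1]]*[-1,1]))
print('scene',c,d,(c+d)/2,np.linalg.norm(c-d),np.arctan2(*(c-d)[[0,1]]*[-1,1]))
r=[ray(t,A(*q),.01) for q in [(45,80),(265,62),(285,240),(62,258)]]; print('rack',np.mean(r,0),np.array(r).round(3).tolist())
E
```

```text
[ 5.60000e-01  4.00000e-02  1.31900e-01  6.84902e+01 -2.18130e+00
  1.12286e+01] [[0.3, -1.5], [-0.4, -1.9], [-0.3, -0.8], [-0.6, 0.1], [-2.0, -1.5], [0.1, 0.3], [-2.0, -1.5], [-0.2, -0.7], [1.2, -0.8], [0.4, -0.3], [-1.3, -0.1], [-1.0, -1.5], [-0.7, -0.9]]
top [ 0.45376829 -0.24890695  0.121     ] [ 0.46361554 -0.34266093  0.121     ] [ 0.45869191 -0.29578394  0.121     ] len 0.09426969760436756 0.10464918672975358
scene [ 0.46453931 -0.25042756  0.121     ] [ 0.47052598 -0.34146006  0.121     ] [ 0.46753264 -0.29594381  0.121     ] 0.0912291468983396 0.06566949035027313
rack [ 0.4588363  -0.29690906  0.01      ] [[0.5, -0.233, 0.01], [0.512, -0.351, 0.01], [0.417, -0.362, 0.01], [0.405, -0.243, 0.01]]
```

```bash
cat >> h.py <<'E'
def redtop(p,g):
    "topmost part of the red handle near pixel g"
    h=cv2.cvtColor(p['color'],cv2.COLOR_RGB2HSV).astype(int)
    m=((h[...,0]<6)|(h[...,0]>174))&(h[...,1]>200)&(h[...,2]>90)
    v,u=np.nonzero(m); k=np.hypot(u-g[0],v-g[1])<14; return u[k],v[k]
def tool(az):
    "tool pointing down with its y at azimuth az (deg)"
    a=np.radians(az); y=np.array([np.cos(a),np.sin(a),0]); z=np.array([0,0,-1.]); return R.from_matrix(np.c_[np.cross(y,z),y,z])
E
python3 - <<'E'
from h import *
t=shot('top');s=shot('scene')
u,v=redtop(t,(281,212)); print('top',len(u),u.mean(),v.mean(),u.min(),u.max(),v.min(),v.max()); a=(u.mean(),v.mean())
u,v=redtop(s,(364,226)); print('scene',len(u),u.min(),u.max(),v.min(),v.max())
m=v<v.min()+2; b=(u.mean(),v.min())
print(ray(t,a,.09),ray(s,b,.092))
print(rel([.55,.105,.20],tool(-82.4)),rel([.46,-.30,.25],tool(-82.4)))
E
```

```text
top 14 280.5 212.5 279 282 211 214
scene 28 362 365 219 231
[0.54835488 0.10752801 0.09      ] [0.54907759 0.11068915 0.092     ]
(array([ 0.  , -0.  , 11.18]), array([ 554.5, -597.4,   53.3])) (array([ 0.  , -0.  , 11.18]), array([ 338.9, -242.9,    3.3]))
```

Careful with the scale: shifts go in shares of 1000 mm and turns go in shares of 90 degrees. That gives: -597 mm / 1000 = -0.597, 340 mm / 1000 = 0.34, 11.2 degrees / 90 = 0.1244.

>>> send_rows:
  rows: "0 0 0.1244 0.34 -0.243 0 0.2; 0 0 0.1244 0.34 -0.243 0 0.2; 0 0 0.1244 0.34 -0.243 0 0.2; 0 0 0.1244 0.34 -0.243 0 0.2; 0 0 0.1244 0.34 -0.243 0 0.2; 0 0 0.1244 0.34 -0.243 0 0.2; 0 0 0.1244 0.555 -0.597 0.03 0.2; 0 0 0.1244 0.555 -0.597 0.03 0.2"

```text
time: 2.1
eef_pos: [0.468, -0.2118, 0.2453]
tcp_rot: [0.998, 0.066, 0.0, 0.0]
contact_force: [2.0, -0.2, -0.3]
opening: 0.599
finger_force: 0.0
```

```bash
python3 - <<'E'
from h import *
s=ctrl.get_state(); print(s['qpos'].round(2),s['eef_pos'],s['opening'],rel([.549,.109,.16],tool(-82.4)))
E
```

```text
[-0.62 -0.07  1.98  0.    1.23  0.82] [ 0.46802792 -0.21178157  0.2453327 ] 0.5986647703746227 (array([ 0.03, -0.05, -0.02]), array([ 122.5, -307.4,   85.3]))
```

Converted, -307 mm / 1000 = -0.307, 122 mm / 1000 = 0.122.

>>> send_rows:
  rows: "0 0 0 0.122 -0.307 0.04 0.2; 0 0 0 0.122 -0.307 0.04 0.2; 0 0 0 0.122 -0.307 0.04 0.2; 0 0 0 0.122 -0.307 0.04 0.2; 0 0 0 0.122 -0.307 0.04 0.2; 0 0 0 0.122 -0.307 0.04 0.2; 0 0 0 0.122 -0.307 0.07 0.2; 0 0 0 0.122 -0.307 0.07 0.2"

```text
time: 3.1
eef_pos: [0.5462, 0.1064, 0.1726]
tcp_rot: [0.998, 0.066, -0.003, 0.0]
contact_force: [0.0, -0.4, -0.1]
opening: 0.597
finger_force: 0.0
```

```bash
python3 - <<'E'
from h import *
s=ctrl.get_state(); print(s['qpos'].round(2),s['eef_pos'],s['contact_force'],rel([.549,.109,.087],tool(-82.4)))
t=shot('scene')
c=t['color'][100:280,280:480,::-1]; cv2.imwrite('pics/a1.png',cv2.resize(c,None,fx=3,fy=3))
E
```

```text
[ 0.01  0.11  1.94 -0.    1.1   1.45] [0.54617935 0.10636732 0.1726493 ] [ 0.00859058 -0.41282965 -0.13865175] (array([-0.02,  0.33, -0.02]), array([ 3.6, -2.2, 85.6]))
```

View pics/a1.png

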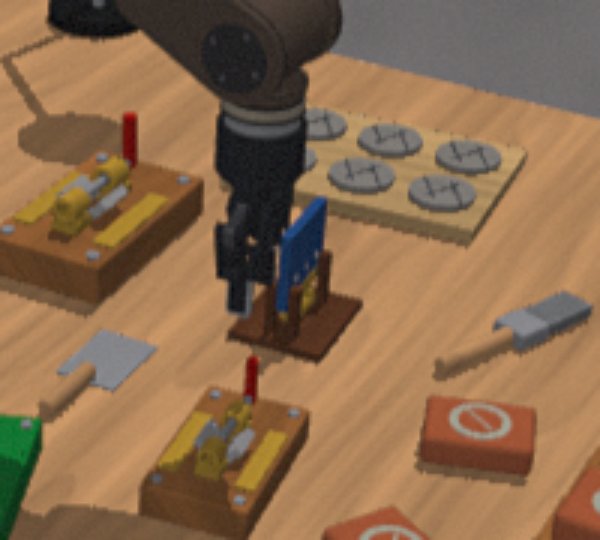

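The open fingers hang above the red handle (about (250,375) in the crop, jig at (225,460)), and the blue lid is clear behind. Descending.

Converted, 84 mm / 1000 = 0.084, 40 mm / 1000 = 0.04, 0.3 degrees / 90 = 0.0033.

>>> send_rows:
  rows: "0 0.0033 0 0.004 -0.002 0.04 0.2; 0 0.0033 0 0.004 -0.002 0.084 0.2; 0 0.0033 0 0.004 -0.002 0.084 0.2; 0 0.0033 0 0.004 -0.002 0.084 0.2; 0 0.0033 0 0.004 -0.002 0.084 -1; 0 0.0033 0 0.004 -0.002 0.084 -1; 0 0.0033 0 0.004 -0.002 0.084 -1; 0 0.0033 0 0.004 -0.002 0.084 -1"
  grip_force: 25

```text
time: 4.15
eef_pos: [0.5527, 0.1091, 0.0928]
tcp_rot: [0.998, 0.066, 0.004, 0.0]
contact_force: [-1.6, -0.8, 6.4]
opening: 0.124
finger_force: 24.8
```

```bash
python3 - <<'E'
from h import *
s=ctrl.get_state(); print(s['eef_pos'],s['contact_force'].round(1),s['wrist_torque'].round(2),s['opening'],s['finger_force'])
yl=np.array([-.1315,.9913,0]); print(rel(s['eef_pos']+yl*.055,tool(-82.4)))
E
```

```text
[0.55273265 0.10914916 0.09284314] [-1.6 -0.8  6.4] [-0.18  0.22 -0.04] 0.12432315770692012 24.805229008197784
(array([ 0.04, -0.45, -0.  ]), array([  0., -55.,  -0.]))
```

Converted, -45 mm / 1000 = -0.045, -42 mm / 1000 = -0.042.

>>> send_rows:
  rows: "0 0 0 0 -0.01 -0.003 -1; 0 0 0 0 -0.02 -0.003 -1; 0 0 0 0 -0.028 -0.003 -1; 0 0 0 0 -0.034 -0.003 -1; 0 0 0 0 -0.038 -0.003 -1; 0 0 0 0 -0.042 -0.003 -1; 0 0 0 0 -0.045 -0.003 -1; 0 0 0 0 -0.045 -0.003 -1"

```text
time: 5.15
eef_pos: [0.5467, 0.1491, 0.093]
tcp_rot: [0.998, 0.068, 0.003, 0.005]
contact_force: [5.6, -18.2, -6.0]
opening: 0.126
finger_force: 25.6
```

```bash
python3 - <<'E'
from h import *
s=ctrl.get_state(); print(s['eef_pos'],s['contact_force'].round(1),s['wrist_torque'].round(2),s['opening'],s['finger_force'])
t=shot('top');sc=shot('scene')
for p,c in((t,(265,213)),(sc,(370,205))):
  u,v=redtop(p,c); print(len(u), (u.mean(),v.mean(),v.min()) if len(u) else '')
E
```

```text
[0.54673477 0.14912396 0.09301156] [  5.6 -18.2  -6. ] [-2.75 -1.02  0.03] 0.12609463383896435 25.607872009277344
0 
0
```

Converted, -100 mm / 1000 = -0.1, -60 mm / 1000 = -0.06.

>>> send_rows:
  rows: "0 0 0 0 0.003 0.002 -1; 0 0 0 0 0.003 0.002 0.1; 0 0 0 0 0.003 0.002 0.1; 0 0 0 0 0.003 0.002 0.1; 0 0 0 0 0.003 -0.02 0.1; 0 0 0 0 0.003 -0.06 0.1; 0 0 0 0 0.003 -0.1 0.1; 0 0 0 0 0.003 -0.1 0.1"

```text
time: 6.25
eef_pos: [0.5477, 0.1515, 0.1985]
tcp_rot: [0.998, 0.066, 0.007, -0.0]
contact_force: [-0.1, 0.4, -0.8]
opening: 0.551
finger_force: 0.0
```

```bash
python3 - <<'E'
from h import *
s=ctrl.get_state(); print(s['eef_pos'],s['qpos'].round(2))
a=tool(5.3); print(rel([.463,-.296,.22],a))
E
```

```text
[0.54769315 0.15153923 0.19851969] [0.09 0.1  1.9  0.   1.13 1.53]
(array([  0.6 ,  -0.61, -87.68]), array([-143. ,  432.4,  -23.4]))
```

```bash
python3 - <<'E'
from h import *
t=shot('top');s=shot('scene')
for p,c in((t,(265,213)),(s,(370,205))):
  u,v=redtop(p,c); print(len(u), (u.mean(),v.mean(),v.min()) if len(u) else '')
def crop(p,x,y,W,H): return cv2.resize(p['color'][y:y+H,x:x+W,::-1],(400,300),interpolation=cv2.INTER_CUBIC)
A=np.hstack([crop(t,405,225,64,48),crop(s,213,265,64,48)])
A=np.vstack([A,np.hstack([crop(t,245,180,80,60),crop(s,315,195,80,60)])])
cv2.imwrite('pics/b1.png',A)
yl=np.array([-.1,.995,0])
for xc in(.459,.463,.467):
  for e in(.048,-.048):
    X=np.array([xc,-.296,.121])+yl*e; q=proj(t,X); r=proj(s,X); print(xc,e,((q-[405,225])*6.25).round(),((r-[213,265])*6.25).round()+[400,0])
E
```

```text
0 
31 (np.float64(368.6774193548387), np.float64(214.61290322580646), np.int64(211))
0.459 0.048 [ 98. 164.] [653.  18.]
0.459 -0.048 [338. 145.] [511. 168.]
0.463 0.048 [ 98. 154.] [662.  21.]
0.463 -0.048 [338. 135.] [520. 172.]
0.467 0.048 [ 99. 144.] [671.  25.]
0.467 -0.048 [338. 125.] [529. 175.]
```

View pics/b1.png

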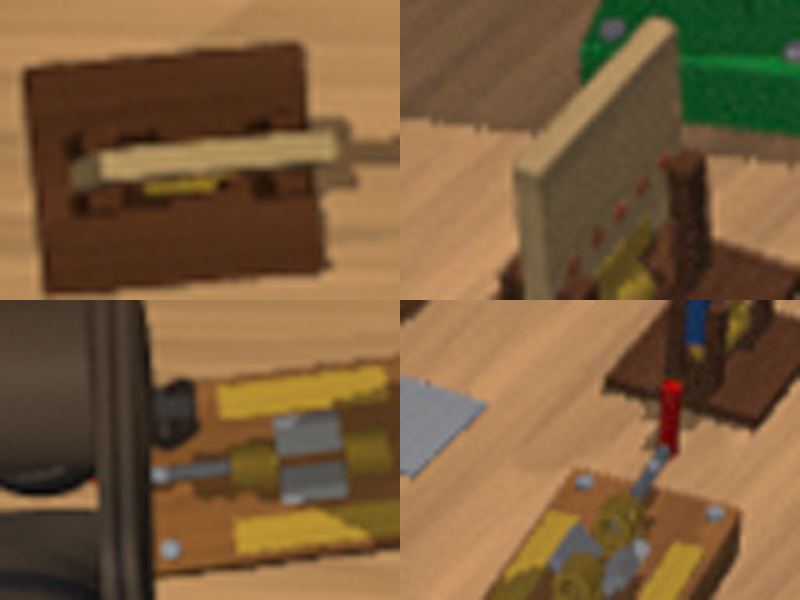

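Converted, 432 mm / 1000 = 0.432, -143 mm / 1000 = -0.143, -88 degrees / 90 = -0.9778.

>>> send_rows:
  rows: "0.0067 -0.0067 -0.9778 -0.143 0.432 -0.025 0.2; 0.0067 -0.0067 -0.9778 -0.143 0.432 -0.025 0.2; 0.0067 -0.0067 -0.9778 -0.143 0.432 -0.025 0.2; 0.0067 -0.0067 -0.9778 -0.143 0.432 -0.025 0.2; 0.0067 -0.0067 -0.9778 -0.143 0.432 -0.025 0.2; 0.0067 -0.0067 -0.9778 -0.143 0.432 -0.025 0.2; 0.0067 -0.0067 -0.9778 -0.143 0.432 -0.025 0.2; 0.0067 -0.0067 -0.9778 -0.143 0.432 -0.025 0.2"

```text
time: 7.35
eef_pos: [0.46, -0.2944, 0.2159]
tcp_rot: [0.732, 0.681, -0.002, -0.004]
contact_force: [0.5, -1.3, 0.7]
opening: 0.599
finger_force: 0.0
```

```bash
python3 - <<'E'
from h import *
s=ctrl.get_state(); print(s['eef_pos'],s['dq'].round(1)); print(rel([.462,-.296,.16],tool(5.7)))
E
```

```text
[ 0.46000276 -0.29438743  0.21591063] [-0.8  0.3 -0.4 -0.   0.1 -2.2]
(array([-0.55, -0.19, -9.83]), array([-1.6,  2.7, 55.9]))
```

>>> send_rows:
  rows: "0 0 0 0 0 0 0.2; 0 0 0 0 0 0 0.2; 0 0 0 0 0 0 0.2"

```text
time: 7.72
eef_pos: [0.4613, -0.2919, 0.2171]
tcp_rot: [0.734, 0.679, -0.002, -0.004]
contact_force: [-1.6, -0.2, 0.5]
opening: 0.601
finger_force: 0.0
```

```bash
python3 - <<'E'
from h import *
s=ctrl.get_state(); print(s['eef_pos'],s['dq'].round(1)); print(rel([.462,-.296,.098],tool(5.7)))
E
```

```text
[ 0.46133788 -0.29190841  0.21705523] [ 0. -0. -0. -0.  0. -0.]
(array([ -0.48,  -0.12, -10.12]), array([ -4.2,   2. , 119. ]))
```

Converted, 119 mm / 1000 = 0.119, 100 mm / 1000 = 0.1, -10.1 degrees / 90 = -0.1122.

>>> send_rows:
  rows: "-0.0056 -0.0011 -0.1122 -0.004 0.002 0 0.2; -0.0056 -0.0011 -0.1122 -0.004 0.002 0.03 0.2; -0.0056 -0.0011 -0.1122 -0.004 0.002 0.07 0.2; -0.0056 -0.0011 -0.1122 -0.004 0.002 0.1 0.2; -0.0056 -0.0011 -0.1122 -0.004 0.002 0.119 0.2; -0.0056 -0.0011 -0.1122 -0.004 0.002 0.119 0.2; -0.0056 -0.0011 -0.1122 -0.004 0.002 0.119 0.2"

```text
time: 8.6
eef_pos: [0.4631, -0.2981, 0.1005]
tcp_rot: [0.671, 0.741, 0.0, 0.002]
contact_force: [0.3, 0.4, 0.9]
opening: 0.6
finger_force: 0.0
```

```bash
python3 - <<'E'
from h import *
s=ctrl.get_state(); print(s['eef_pos'],s['contact_force'].round(1)); print(rel([.462,-.296,.098],tool(5.7)))
E
```

```text
[ 0.46311486 -0.29807     0.10051216] [0.3 0.4 0.9]
(array([ 0.18,  0.19, -0.05]), array([ 2.2, -0.9,  2.5]))
```

Converted, 2 mm / 1000 = 0.002, -1 mm / 1000 = -0.001.

>>> send_rows:
  rows: "0 0 0 0.002 -0.001 0.002 0; 0 0 0 0.002 -0.001 0.002 -0.3; 0 0 0 0.002 -0.001 0.002 -0.6; 0 0 0 0.002 -0.001 0.002 -1; 0 0 0 0.002 -0.001 0.002 -1; 0 0 0 0.002 -0.001 0.002 -1; 0 0 0 0.002 -0.001 0.002 -1"
  grip_force: 50

```text
time: 9.48
eef_pos: [0.4613, -0.296, 0.0976]
tcp_rot: [0.672, 0.741, 0.0, 0.001]
contact_force: [-0.2, 0.0, 3.8]
opening: 0.131
finger_force: 49.2
```

```bash
python3 - <<'E'
from h import *
s=ctrl.get_state(); print(s['eef_pos'],s['contact_force'].round(1),s['wrist_torque'].round(2)); print(rel([.462,-.296,.098],tool(5.7)))
E
```

```text
[ 0.46125969 -0.29601856  0.09763186] [-0.2  0.   3.8] [ 0.1   0.08 -0.02]
(array([ 0.12,  0.12, -0.08]), array([-0.1,  0.7, -0.4]))
```

Converted, -130 mm / 1000 = -0.13, -125 mm / 1000 = -0.125.

>>> send_rows:
  rows: "0 0 0 0 0 -0.01 -1; 0 0 0 0 0 -0.03 -1; 0 0 0 0 0 -0.06 -1; 0 0 0 0 0 -0.095 -1; 0 0 0 0 0 -0.125 -1; 0 0 0 0 0 -0.13 -1; 0 0 0 0 0 -0.13 -1; 0 0 0 0 0 -0.13 -1"

```text
time: 10.48
eef_pos: [0.4599, -0.2949, 0.2249]
tcp_rot: [0.672, 0.741, 0.0, -0.001]
contact_force: [0.6, 0.4, -2.2]
opening: 0.13
finger_force: 49.3
```

```bash
python3 - <<'E'
from h import *
s=ctrl.get_state(); print(s['eef_pos'],s['contact_force'].round(1),s['wrist_torque'].round(2),s['finger_force']); print(rel([.561,.041,.23],tool(7.55)))
t=shot('scene'); g=proj(t,s['eef_pos']).astype(int); print(g)
x,y=g[0]-60,g[1]-30
cv2.imwrite('pics/c1.png',cv2.resize(t['color'][y:y+90,x:x+120,::-1],(800,600),interpolation=cv2.INTER_CUBIC)); print(x,y)
E
```

```text
[ 0.45990871 -0.29491095  0.22494494] [ 0.6  0.4 -2.2] [0.02 0.02 0.02] 49.25131559371948
(array([-0.06, -0.08, -1.94]), array([324.4, 133.5,  -4.7]))
[240 241]
180 211
```

View pics/c1.png

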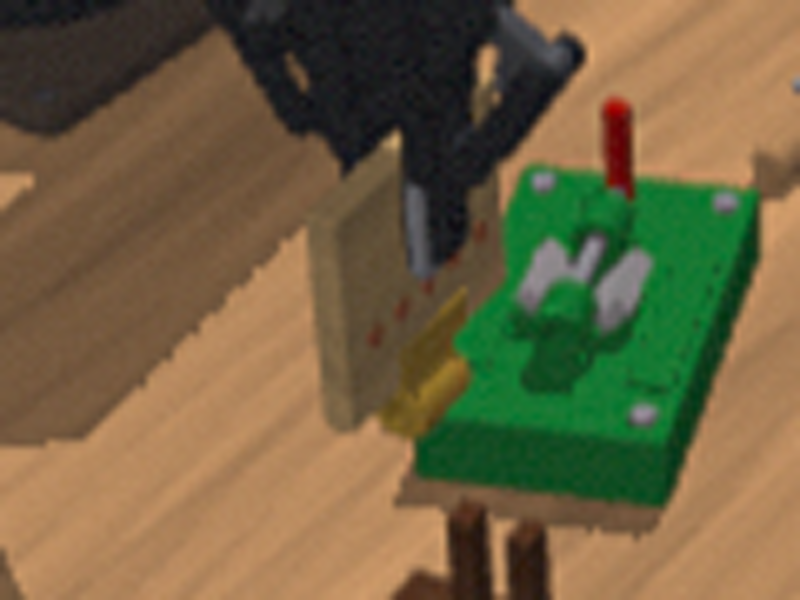

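Lid held upright: knuckle near end about (403,415) and far end about (462,368) in the crop, near bottom board corner (335,430). I'll compare the model projection with this.

```bash
python3 - <<'E'
from h import *
s=ctrl.get_state(); t=shot('scene'); P=s['eef_pos']; r=R.from_quat(s['tcp_rot']).as_matrix()
a=np.radians(5.7); yl=np.array([-np.sin(a),np.cos(a),0]); xl=np.array([np.cos(a),np.sin(a),0])
B=P-[0,0,.0766]
def q(x,y,z): return ((proj(t,B+xl*x/1e3+yl*y/1e3+np.array([0,0,z/1e3]))-[180,211])*6.667).round()
print('board corner -x/+x near bottom',q(-6,-48,16),q(6,-48,16),'top near',q(-6,-48,100),q(6,-48,100),'bottom far',q(6,48,16))
print('knuckle ends',q(0,-15,0),q(0,15,0),'+x tangent',q(11,-15,0),q(11,15,0), 'bottom',q(0,-15,-11),'dots mid',q(6,0,40))
E
```

```text
board corner -x/+x near bottom [317. 429.] [348. 439.] top near [296. 216.] [329. 226.] bottom far [503. 281.]
knuckle ends [391. 416.] [439. 367.] +x tangent [420. 426.] [467. 376.] bottom [393. 443.] dots mid [423. 299.]
```

```bash
python3 - <<'E'
from h import *
print(rel([.56,.04,.23],tool(7.55)))
E
```

```text
(array([-0.03, -0.06, -1.94]), array([323.7, 132.1,  -4.4]))
```

Converted, 323 mm / 1000 = 0.323, 305 mm / 1000 = 0.305, -2 degrees / 90 = -0.0222.

>>> send_rows:
  rows: "0 0 -0.0222 0.03 0.012 -0.005 -1; 0 0 -0.0222 0.075 0.031 -0.005 -1; 0 0 -0.0222 0.125 0.052 -0.005 -1; 0 0 -0.0222 0.175 0.072 -0.005 -1; 0 0 -0.0222 0.225 0.093 -0.005 -1; 0 0 -0.0222 0.27 0.112 -0.005 -1; 0 0 -0.0222 0.305 0.126 -0.005 -1; 0 0 -0.0222 0.323 0.133 -0.005 -1"

```text
time: 11.58
eef_pos: [0.5614, 0.0405, 0.231]
tcp_rot: [0.658, 0.753, -0.0, 0.001]
contact_force: [-0.1, -1.2, -2.6]
opening: 0.136
finger_force: 49.2
```

>>> send_rows:
  rows: "0 0 0 0 0 0 -1; 0 0 0 0 0 0 -1; 0 0 0 0 0 0 -1"

```text
time: 11.95
eef_pos: [0.5614, 0.0376, 0.2318]
tcp_rot: [0.659, 0.752, -0.0, 0.001]
contact_force: [-0.3, -0.0, -1.6]
opening: 0.131
finger_force: 49.2
```

```bash
python3 - <<'E'
from h import *
s=ctrl.get_state(); print(s['eef_pos'],s['contact_force'].round(1)); print(rel([.56,.04,.15],tool(7.55)))
E
```

```text
[0.56137244 0.03759728 0.23183539] [-0.3 -0.  -1.6]
(array([ 0.08,  0.1 , -0.03]), array([ 2.7, -1.2, 81.8]))
```

Converted, 76 mm / 1000 = 0.076, 65 mm / 1000 = 0.065.

>>> send_rows:
  rows: "0 0 0 0.003 -0.001 0.02 -1; 0 0 0 0.003 -0.001 0.045 -1; 0 0 0 0.003 -0.001 0.065 -1; 0 0 0 0.003 -0.001 0.076 -1; 0 0 0 0.003 -0.001 0.076 -1; 0 0 0 0.003 -0.001 0.076 -1"

```text
time: 12.7
eef_pos: [0.561, 0.0415, 0.1568]
tcp_rot: [0.659, 0.753, 0.001, 0.002]
contact_force: [0.7, 0.7, -2.1]
opening: 0.133
finger_force: 49.1
```

```bash
python3 - <<'E'
from h import *
s=ctrl.get_state(); print(s['eef_pos'],s['contact_force'].round(1)); print(rel([.56,.04,.1286],tool(7.55)))
t=shot('scene'); x,y=320,190
cv2.imwrite('pics/d1.png',cv2.resize(t['color'][y:y+75,x:x+100,::-1],(800,600),interpolation=cv2.INTER_CUBIC))
E
```

```text
[0.56097873 0.04149763 0.15680908] [ 0.7  0.7 -2.1]
(array([0.19, 0.12, 0.07]), array([-1.3, -1.3, 28.2]))
```

View pics/d1.png

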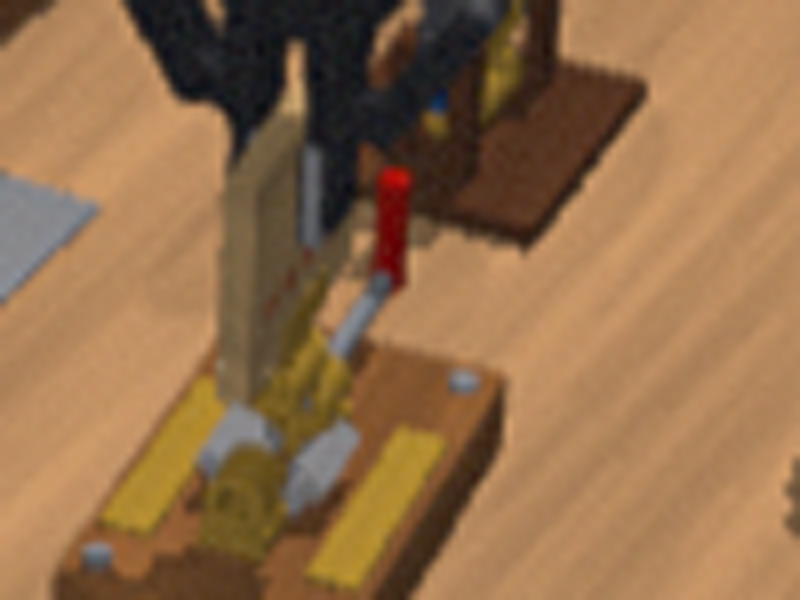

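The picture shows the lid over the notch and the pin still drawn back (handle at (395,230)). Lowering gently.

Converted, 22 mm / 1000 = 0.022, 20 mm / 1000 = 0.02.

>>> send_rows:
  rows: "0 0 0 -0.001 -0.001 0.006 -1; 0 0 0 -0.001 -0.001 0.012 -1; 0 0 0 -0.001 -0.001 0.017 -1; 0 0 0 -0.001 -0.001 0.02 -1; 0 0 0 -0.001 -0.001 0.022 -1; 0 0 0 -0.001 -0.001 0.022 -1; 0 0 0 -0.001 -0.001 0.022 -1"

```text
time: 13.62
eef_pos: [0.5596, 0.0404, 0.1341]
tcp_rot: [0.659, 0.753, 0.0, 0.001]
contact_force: [0.1, 0.2, -1.5]
opening: 0.13
finger_force: 49.2
```

```bash
python3 - <<'E'
from h import *
s=ctrl.get_state(); print(s['eef_pos'],s['contact_force'].round(1),s['wrist_torque'].round(2)); print(rel([.56,.04,.1286],tool(7.55)))
E
```

```text
[0.55959751 0.04042271 0.13410413] [ 0.1  0.2 -1.5] [ 0.01 -0.02  0.  ]
(array([0.12, 0.1 , 0.07]), array([-0.5,  0.3,  5.5]))
```

Converted, 8 mm / 1000 = 0.008, 6 mm / 1000 = 0.006.

>>> send_rows:
  rows: "0 0 0 0 0 0.002 -1; 0 0 0 0 0 0.004 -1; 0 0 0 0 0 0.006 -1; 0 0 0 0 0 0.008 -1; 0 0 0 0 0 0.008 -1; 0 0 0 0 0 0.008 -1"

```text
time: 14.38
eef_pos: [0.5605, 0.0404, 0.1286]
tcp_rot: [0.658, 0.753, 0.001, 0.002]
contact_force: [-2.2, 0.8, 8.3]
opening: 0.133
finger_force: 50.8
```

```bash
python3 - <<'E'
from h import *
s=ctrl.get_state(); print(s['eef_pos'],s['contact_force'].round(1),s['wrist_torque'].round(2)); print(rel([.56,.04,.1286],tool(7.55)))
E
```

```text
[0.56054829 0.040412   0.12858641] [-2.2  0.8  8.3] [0.15 0.59 0.03]
(array([0.2 , 0.11, 0.09]), array([-0.3, -0.6, -0. ]))
```

>>> send_rows:
  rows: "0 0 0 0 -0.001 0.001 -1; 0 0 0 0 -0.0015 0.002 -1; 0 0 0 0 -0.0015 0.002 -1; 0 0 0 0 -0.0015 0.002 -1; 0 0 0 0 -0.0015 0.002 -1; 0 0 0 0 -0.0015 0.002 -1"

```text
time: 15.12
eef_pos: [0.5603, 0.0403, 0.1285]
tcp_rot: [0.658, 0.753, 0.002, 0.003]
contact_force: [-4.6, 0.6, 15.0]
opening: 0.132
finger_force: 51.8
```

```bash
python3 - <<'E'
from h import *
s=ctrl.get_state(); print(s['eef_pos'],s['contact_force'].round(1),s['wrist_torque'].round(2),s['dq'].round(3)); print(rel([.56,.04,.1286],tool(7.55)))
t=shot('scene'); x,y=320,190
cv2.imwrite('pics/e1.png',cv2.resize(t['color'][y:y+75,x:x+100,::-1],(800,600),interpolation=cv2.INTER_CUBIC))
E
```

```text
[0.56029504 0.04034938 0.12853577] [-4.6  0.6 15. ] [0.31 0.72 0.08] [-0.    -0.     0.001 -0.     0.001 -0.   ]
(array([0.37, 0.12, 0.08]), array([-0.3, -0.3, -0.1]))
```

View pics/e1.png

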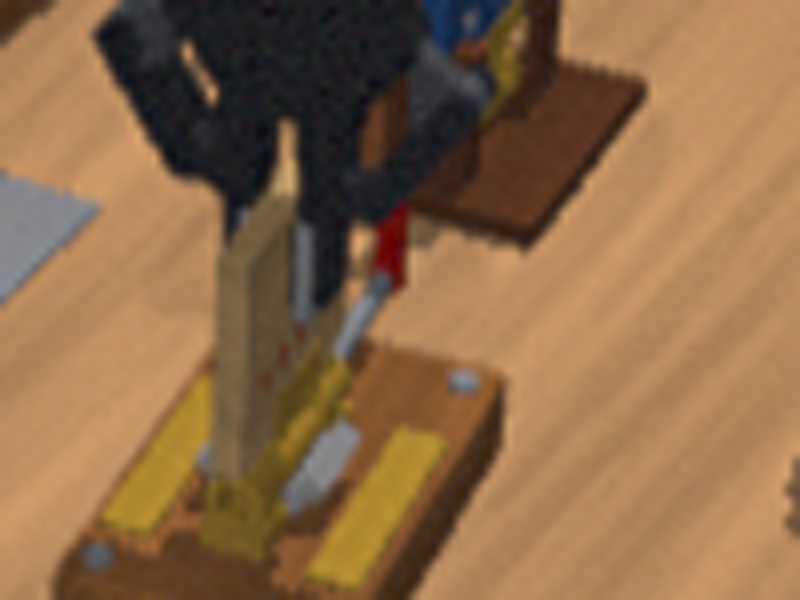

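The lid's knuckle sits between the two block knuckles (about (300,440)) and the pin is back. The x force may mean it touches one flank only, so I'll nudge toward -x to check that both bear.

Converted, -3 mm / 1000 = -0.003, -2 mm / 1000 = -0.002.

>>> send_rows:
  rows: "0 0 0 0 -0.001 0 -1; 0 0 0 0 -0.002 0 -1; 0 0 0 0 -0.003 0 -1; 0 0 0 0 -0.003 0 -1; 0 0 0 0 -0.003 0 -1; 0 0 0 0 -0.003 0 -1"

```text
time: 15.92
eef_pos: [0.5594, 0.0402, 0.1286]
tcp_rot: [0.659, 0.752, 0.004, 0.005]
contact_force: [2.6, 2.6, 9.1]
opening: 0.134
finger_force: 50.9
```

```bash
python3 - <<'E'
from h import *
s=ctrl.get_state(); print(s['eef_pos'],s['contact_force'].round(1),s['wrist_torque'].round(2)); print(rel([.56,.04,.1286],tool(7.55)))
E
```

```text
[0.55936535 0.04015079 0.1285913 ] [2.6 2.6 9.1] [ 0.51 -0.5   0.03]
(array([0.77, 0.14, 0.04]), array([-0.2,  0.6,  0. ]))
```

Height unchanged and the side force reversed, so both flanks bear. Balancing the push and trimming the tilt before handing in.

Converted, 1.5 mm / 1000 = 0.0015, 1 mm / 1000 = 0.001, 0.3 degrees / 90 = 0.0033.

>>> send_rows:
  rows: "0 0 0 0 0.001 0 -1; 0.0033 0 0 0 0.0015 0 -1; 0.0033 0 0 0 0.0015 0 -1; 0.0033 0 0 0 0.0015 0 -1; 0.0033 0 0 0 0.0015 0 -1; 0.0033 0 0 0 0.0015 0 -1"

```text
time: 16.68
eef_pos: [0.5601, 0.0403, 0.1285]
tcp_rot: [0.659, 0.752, 0.001, 0.003]
contact_force: [0.2, 1.6, 10.5]
opening: 0.131
finger_force: 51.1
```

```bash
python3 - <<'E'
from h import *
s=ctrl.get_state(); print(s['eef_pos'],s['contact_force'].round(1),s['wrist_torque'].round(2),s['finger_force']); print(rel([.56,.04,.1286],tool(7.55)))
p=shot('scene'); u,v=redtop(p,(368,218)); print(u.mean(),v.max())
E
```

```text
[0.56012312 0.0402578  0.12853901] [ 0.2  1.6 10.5] [ 0.46 -0.1   0.03] 51.107929944992065
(array([0.33, 0.13, 0.06]), array([-0.2, -0.2, -0.1]))
368.4 224
```

Balanced, upright and seated, with the pin handle where it was left. Handing in.

```bash
python3 -c "
from plant import ctrl; print(ctrl.sign_off())"
```

```text
the job is handed in; nothing more can be done
None
```

I drew the pin back to its stop, seated the plywood lid's knuckle in the notch between the block's two knuckles, and handed the job in after about 17 s of robot time, still gripping the lid upright; no verdict came back.

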